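Seat the keyed drive hub on the polisher spindle

TASK

Put the orange drive hub, the way up it lies, over the nose of the polisher's upright spindle, turn it under light pressure until its two inner tabs drop into the spindle's keyways, and bring it fully home, flat on the steel flange; then let go. A push of 5 to 10 N is plenty: never force it, or let it drop down the spindle, and leave the other things on the desk alone.

Things in the scene. Friction and masses are not known exactly. Their poses are not given: they have to be found in the camera images.
- hub: loose orange hub, about 160 g, flat on the desk. Origin: centre of its underside on the bore's axis, z up. Ring 48 mm outside, 22 mm high, bore 33 mm. Two flat ears at +y and -y, full height, 28 mm long along x, 54 mm across: grip there. Half a turn gives the same hub
- hub_tabs (a point): on the hub's axis, 9 mm above its underside, axes as the hub's. In the bore at +x and -x two steel tabs, 8 mm wide (along y), reach in to 11 mm from the axis, from the underside up to this height. White dashes on top of the hub mark the tabs' line
- polisher: fixed blue bench polisher, housing 170 (x) by 150 (y) by 70 mm high, switches on its front (-x). Origin: centre of its underside, under the spindle axis, z up. On top a steel flange 80 mm across, 6 mm thick, carries the upright spindle: steel, 30 mm thick for 32 mm, then a brass nose
- flange_seat (a point): on the spindle axis at the flange's top face, 76 mm above the polisher's underside, axes as the polisher's. The hub's origin lies here when it is fully home
- shoulder (a point): on the spindle axis, 32 mm above the flange, axes as the polisher's: the flat shoulder (edges and keyway mouths chamfered 2 mm) where the 30 mm part ends. Tabs that miss the keyways rest on it (underside at this height). They sink in within about 0.08 rad of the keyways, 1.5 mm to spare each side. A 0.3 Nm brake holds the spindle: turned on after the drop, it turns along
- keyways (a point): on the spindle axis, 16 mm above the flange, axes as the polisher's, not the spindle's. Two dark keyways, half a turn apart, 11 mm wide, 9.5 mm from the axis at their floor, run from the shoulder down to the flange. The line through both lies anywhere within 0.6 rad (35 degrees) either way of the polisher's x axis and is not measured: see or feel for it
- nose_tip (a point): on the spindle axis, 48 mm above the flange: top of the brass nose, 15 mm thick, 16 mm high, chamfered 2 mm; the tabs pass it with 3.5 mm to spare at each end, and in the keyways with 1.5 mm
- spacer: bystander: loose plain aluminium ring without tabs, 48 mm outside, 33 mm bore, 12 mm high
- hammer: bystander: loose hammer
- screwdriver: bystander: loose screwdriver with a red handle
- file: bystander: loose flat file with a blue handle, 220 mm long
- marker: bystander: loose green marker pen, 130 mm long
- polish_jar: bystander: loose jar, 60 mm wide, 70 mm high
- coin_blank: bystander: loose brass disc, 38 mm wide, 5 mm thick
Things that resemble listed ones, but are neither listed nor needed, are in the scene too. There is more than one size of the hub; the job needs the largest.

How it is judged:
On the way, in this order (a step that is already met when the one before it is completed fails the run):
1. the hub is over the spindle's nose, upright, around the shoulder's height (horizontal distance between hub and flange_seat below 0.006 m and z of hub in the frame of flange_seat between 0.026 and 0.042 m and angle between hub's own z axis and vertical below 0.2 rad), for 0.1 s.
2. the tabs have dropped into the keyways (horizontal distance between hub and flange_seat below 0.006 m and z of hub in the frame of flange_seat below 0.024 m), for 0.1 s.
At the end, for the whole second after the job is handed in: the hub sits on the flange around the spindle: underside within 2 mm of the flange, centre within 4 mm of the spindle axis, level within 0.06 rad, at rest and released (z of hub in the frame of flange_seat between -0.003 and 0.002 m and horizontal distance between hub and flange_seat below 0.004 m and angle between hub's own z axis and vertical below 0.06 rad and linear speed of hub below 0.02 m/s and contact force between the fingers and hub below 0.1 N); the robot touches nothing.
It fails at once if the hub is pressed on the polisher or its spindle with more than 45 N (all their contact forces added up) (contact force between hub and polisher above 45 N).
It fails at once if the hub is dropped down the spindle (faster than 0.4 m/s there) (horizontal distance between hub and flange_seat below 0.012 m and z of hub in the frame of flange_seat below 0.05 m and linear speed of hub above 0.4 m/s).
It fails at once if a bystander is moved by more than 30 mm (distance of any of spacer, hammer, screwdriver, file, marker, polish_jar, coin_blank from where it was at the start of the episode above 0.03 m).
It also fails if it takes over 72 s, if anything falls off the work surface, if the arm or the gripper's body presses on something with over 40 N, if the wrist force passes 120 N, or if a joint passes its speed limit or range.

ROBOT

A 6-joint arm with a two-finger parallel gripper is mounted at the origin on the work surface. World frame = base frame: x ahead of the robot, y to its left, z up, the work surface at z = 0. Lengths are in m, angles in rad, forces in N, time in s.
With the tool pointing down it reaches from about 0.3 to 0.775 m from the base axis. Payload 14.6 kg.
Tool frame: the origin (TCP) lies at the very end of the fingers, on their centre line; the grasp point (between the pads) lies 19 mm behind it; z points along the fingers, y is the line along which they close (so a half turn about z gives the same grasp; the last joint's range is limited). The gripper opens to 94 mm and grips with 3 to 60 N. Pads are 16 mm wide; open, the fingers measure 119 mm over their backs; the gripper's body (75 mm by 177 mm) begins 78 mm behind the grasp point.
Start: joints at [1.147, 0.3, 1.521, -0, 1.321, -0.067], TCP at [0.192, 0.515, 0.205] pointing down, gripper open.
Joint ranges: [-3.03, 3.03], [-0.79, 2.21], [0.23, 2.52], [-1.04, 4.18], [0, 3.07], [-2.55, 2.55]. Speed limits (rad/s): [2.22, 2.22, 2.57, 3.14, 3.14, 3.14].

INTERFACE

Orientations are given as [roll, pitch, yaw] about the fixed x, y, z axes, in that order (R = Rz(yaw) Ry(pitch) Rx(roll)).
In Python, from station import ctrl, cams gives the robot as it stands. The module is installed in compiled form; this text tells all that it offers.
- The arm moves only by the tool arm_command, never from a script. Its argument "plan" is a list that holds one entry, the list of rows, each a list of 7 numbers: the shift along the tool's x, y, z in fractions of the full range, 1 being 750 mm, then the turn, a rotation vector about the tool's x, y, z in fractions of the full range, 1 being 4 rad, then the closure, from -1 (fully open) to 1 (shut). A call has 1 to 12 rows; each row is the pose to reach, as a shift and turn from the pose commanded when the call began, along the tool's axes at that moment; what a row does not reach only later rows make up. A row lasts 1/10 s, in which the tool goes at most 50 mm and 8.59 degrees, less where a joint would pass 70% of its speed; a pose out of reach is approached as far as the arm can. A shift or turn number past 1, either way, is cut back to 1. A call with a gripper value outside its range is refused whole. The fingers move at their own pace and stop on an object; "squeeze" is the grip in N (left out, the last holds). Time passes only in rows, so rows that repeat a pose let the fingers close. It gives the time, the measured TCP pose, the force, the opening and the grip force at its end, in the units of the state.
- ctrl.get_obs(): the state, without advancing time (a new reading comes with each control period).
- cams.camera(name): name is "scene" or "side" or "wrist"; returns (picture, depth): 420x560x3 uint8, blue, green, red; 420x560 float32, m along the optical axis (not along the pixel's ray), 0 where there is no reading.
- cams.camera_info(name): a dict with "fx", "fy", "cx", "cy" (pixels), "world_to_cam" (4x4, takes a point from world to camera coordinates). Camera axes: x right, y down, z forward; pixel columns grow to the right and rows downward; lengths in m; the calibration is good to about 2 mm. A picture is of the moment at which its call begins: read the wrist's pose just before it. camera_info takes no time and is no camera call; for the wrist camera it gives the pose at the moment of the call.
- ctrl.hand_in(): hands the job in; it is judged then, once.
The state is a dict: "time_s": time; "qpos": joint angles; "joint_vel": joint speeds; "tau": joint torques, N m; "ee_pos": TCP position; "eef_rot": TCP orientation; "force": force on the tool from outside, world axes, zero at the start; "moment": the same for the moment, N m; "grip_width": finger opening in m; "grip_force": force on a finger pad.
Only numpy, scipy, OpenCV 4.12 (cv2) and the standard library are available. Lean on these libraries where they do the work, as an engineer would, in place of code of your own. Each camera call takes 0.05 s, during which the arm holds its last target. There are 200 camera calls.

## Working session

There is one attempt and no reset: what is moved stays moved. The work goes in short steps, Python scripts to look and compute and a tool call to move; the robot and the scene stay as the last step left them, time stands still between calls to the robot, and variables do not carry over. Pictures are saved under pics/ and viewed, at most 10 in all, crops included, and the job is handed in when it is done.

Besides the shell and the picture viewer there is one more tool, called after "Call:" by a JSON object that holds its "api" and its "payload". arm_command: Moves the arm, as the interface text tells. Its arguments: {"type":"object","properties":{"plan":{"type":"array"},"squeeze":{"type":"number"}},"required":["plan"]}

```bash
mkdir -p pics; cat > h.py <<'E'
from station import ctrl, cams
import numpy as np, cv2
def snap(n,f=None):
    im,d=cams.camera(n); i=cams.camera_info(n)
    np.savez(f'pics/{f or n}.npz',im=im,d=d,T=i['world_to_cam'],K=[i['fx'],i['fy'],i['cx'],i['cy']])
    cv2.imwrite(f'pics/{f or n}.png',im)
def load(f): return np.load(f'pics/{f}.npz')
def cloud(f):
    z=load(f); d=z['d']; fx,fy,cx,cy=z['K']
    v,u=np.indices(d.shape); P=np.stack([(u-cx)/fx*d,(v-cy)/fy*d,d,np.ones_like(d)],-1)
    return (P@np.linalg.inv(z['T']).T)[...,:3]
E
python3 - <<'E'
from h import *
print(ctrl.get_obs())
snap('scene','s0');snap('side','d0');snap('wrist','w0')
a=[cv2.imread(f'pics/{f}.png') for f in('s0','d0')]
E
```

```text
{'time_s': 0.0, 'qpos': array([ 1.14737128e+00,  3.00446837e-01,  1.52159918e+00, -1.24173799e-05,
        1.32069064e+00, -6.65836052e-02]), 'joint_vel': array([ 0.00086495, -0.00098286,  0.00044512, -0.00025654, -0.00165509,
       -0.00086285]), 'tau': array([-2.06651610e-03, -5.31797755e+01, -3.52733588e+01,  7.07633444e-02,
        2.43535376e-02, -1.34539955e-04]), 'ee_pos': array([0.19201098, 0.5151087 , 0.20489198]), 'eef_rot': array([-3.14045038e+00, -6.41147979e-05,  2.78475425e+00]), 'force': array([-0.42016712, -0.52607361,  0.18344169]), 'moment': array([ 0.0461885 , -0.03266329,  0.00927151]), 'grip_force': 0.0, 'grip_width': 0.09414196358851214}
```

View pics/s0.png

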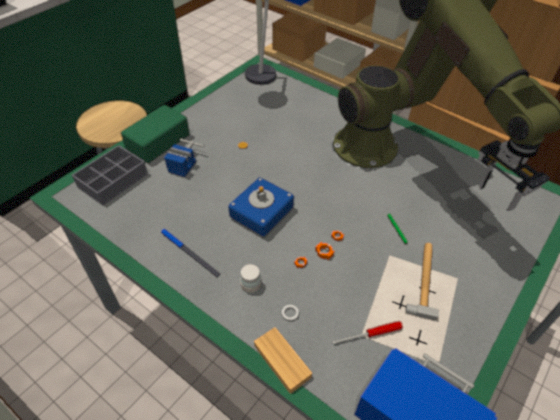

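View pics/d0.png

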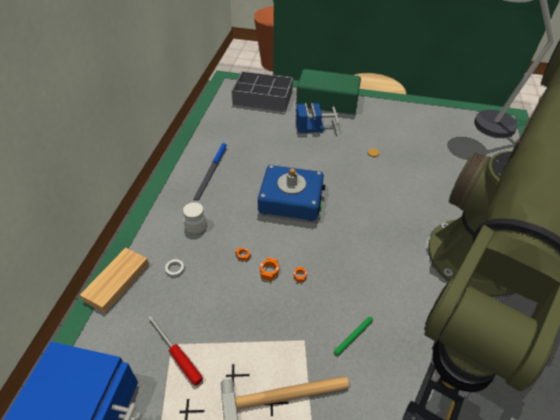

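Both views show three orange hubs: scene (325,250), (301,262) and (337,236); side (269,268), (243,254) and (300,274). The middle one looks largest. The polisher is at scene (262,205) and side (291,190). I'll measure them and make one confirming crop.

```bash
python3 - <<'E'
from h import *
for f in('s0','d0'):
    im=load(f)['im']; P=cloud(f); hsv=cv2.cvtColor(im,cv2.COLOR_BGR2HSV)
    m=cv2.inRange(hsv,(4,190,130),(14,255,255))
    n,l,s,c=cv2.connectedComponentsWithStats(m)
    for k in range(1,n):
        if s[k,4]>40:
            q=P[l==k]; t=q[q[:,2]>q[:,2].max()-.004]
            print(f,c[k].round(),s[k,4],'top',t[:,2].max().round(4),'ctr',((t.max(0)+t.min(0))/2).round(4),'ext',(t.max(0)-t.min(0)).round(4))
    # blue housing top plane & flange
    w=(P[...,2]>.066)&(P[...,2]<.0725)&(hsv[...,0]>100)&(hsv[...,0]<125)&(hsv[...,1]>120)
    n,l,s,c=cv2.connectedComponentsWithStats(w.astype(np.uint8))
    for k in range(1,n):
        if s[k,4]>300:
            r=cv2.minAreaRect((P[l==k][:,:2]*1000).astype(np.float32)); print(f,'blue',c[k].round(),s[k,4],r)
    w=(P[...,2]>.074)&(P[...,2]<.079)&(hsv[...,1]<80)
    n,l,s,c=cv2.connectedComponentsWithStats(w.astype(np.uint8))
    for k in range(1,n):
        if s[k,4]>80: print(f,'flange?',c[k].round(),s[k,4],cv2.minEnclosingCircle((P[l==k][:,:2]*1000).astype(np.float32)))
a=cv2.resize(load('s0')['im'][155:280,220:355],None,fx=3,fy=3,interpolation=3)
b=cv2.resize(load('d0')['im'][155:290,225:335],None,fx=3,fy=3,interpolation=3)
H=max(len(a),len(b));p=lambda x:cv2.copyMakeBorder(x,0,H-len(x),0,0,0)
cv2.imwrite('pics/c0.png',np.hstack([p(a),p(b)]))
E
```

```text
s0 [324. 250.] 106 top 0.0282 ctr [0.5232 0.1728 0.0263] ext [0.0386 0.0471 0.004 ]
s0 blue [261. 203.] 909 ((519.921142578125, -83.67814636230469), (167.8062744140625, 146.7357635498047), 2.4070842266082764)
s0 flange? [261. 200.] 193 ((514.884521484375, -86.75287628173828), 41.57463455200195)
d0 [271. 261.] 63 top 0.0247 ctr [0.5187 0.1513 0.0227] ext [0.0354 0.0189 0.004 ]
d0 [267. 272.] 78 top 0.0249 ctr [0.5204 0.1826 0.0229] ext [0.0391 0.0258 0.004 ]
d0 blue [291. 188.] 1357 ((513.322265625, -85.14997100830078), (163.28103637695312, 148.4781951904297), 2.415515899658203)
d0 flange? [291. 184.] 246 ((514.1928100585938, -86.35401916503906), 39.80976486206055)
```

View pics/c0.png

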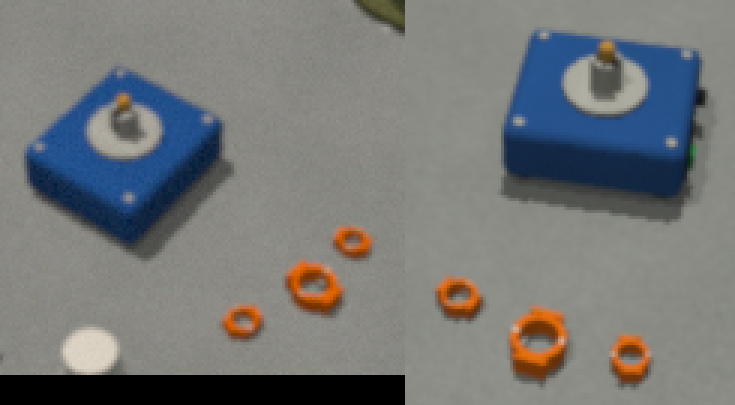

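The middle hub (scene crop (315,287), side crop (538,340)) is clearly the largest and has ears, with white dashes along its tabs. It fits the description, and the other two are smaller copies. Next I'll find the wrist camera's offset so I can view the hub from above.

```bash
cat >> h.py <<'E'
from scipy.spatial.transform import Rotation as Ro
def go(p,yaw):
    "shift (mm) and turn in tool axes from measured pose to p, pointing down at yaw"
    o=ctrl.get_obs(); R=Ro.from_euler('xyz',o['eef_rot']); G=Ro.from_euler('xyz',[np.pi,0,yaw])
    print('shift',(R.inv().apply(np.array(p)-o['ee_pos'])*1000).round(1),'turn',(R.inv()*G).as_rotvec().round(4),'pos',o['ee_pos'].round(4),'rot',o['eef_rot'].round(4),'F',o['force'].round(2),'M',o['moment'].round(2),'t',o['time_s'],'w',o['grip_width'])
E
python3 - <<'E'
from h import *
o=ctrl.get_obs();R=Ro.from_euler('xyz',o['eef_rot']).as_matrix();T=np.linalg.inv(cams.camera_info('wrist')['world_to_cam'])
print('cam in tool',(R.T@(T[:3,3]-o['ee_pos'])).round(4),(R.T@T[:3,:3]).round(3),cams.camera_info('wrist'))
for y in (2.785,1.571): go([.521,.17,.2],y)
E
```

```text
cam in tool [ 0.0736 -0.0005 -0.1801] [[ 0.    -0.968 -0.249]
 [ 1.     0.    -0.   ]
 [ 0.    -0.249  0.968]] {'fx': 312.9214353292041, 'fy': 312.9214353292041, 'cx': 275.3722354827965, 'cy': 206.51986535240218, 'world_to_cam': array([[ 3.49254188e-01,  9.37027581e-01, -9.07601391e-04,
        -5.49125667e-01],
       [ 9.07523777e-01, -3.38015902e-01,  2.49290681e-01,
        -2.49194243e-02],
       [ 2.33285460e-01, -8.78894842e-02, -9.68428280e-01,
         3.91845674e-01],
       [ 0.00000000e+00,  0.00000000e+00,  0.00000000e+00,
         1.00000000e+00]])}
shift [-428.8 -208.5    5.2] turn [-0.0008 -0.0001 -0.0003] pos [0.1921 0.5152 0.205 ] rot [-3.1408e+00 -1.0000e-04  2.7847e+00] F [-0.54  0.2  -0.32] M [ 0.05 -0.01 -0.  ] t 0.15 w 0.09365530686076215
shift [-428.8 -208.5    5.2] turn [-8.0000e-04  4.0000e-04  1.2137e+00] pos [0.1921 0.5152 0.205 ] rot [-3.1408e+00 -1.0000e-04  2.7847e+00] F [-0.54  0.2  -0.32] M [ 0.05 -0.01 -0.  ] t 0.15 w 0.09365530686076215
```

Units first: shifts go in shares of 750 mm and turns go in shares of 4 rad. So -429 mm is -0.572, -387 mm is -0.516.

Call:
{"api": "arm_command", "payload": {"plan": [[[-0.0573,-0.028,0,0,0,0,-1],[-0.1147,-0.056,0,0,0,0,-1],[-0.172,-0.084,0,0,0,0,-1],[-0.2293,-0.112,0,0,0,0,-1],[-0.2867,-0.14,0,0,0,0,-1],[-0.344,-0.168,0,0,0,0,-1],[-0.4013,-0.196,0,0,0,0,-1],[-0.4587,-0.224,0,0,0,0,-1],[-0.516,-0.252,0,0,0,0,-1],[-0.572,-0.2773,0,0,0,0,-1],[-0.572,-0.2773,0,0,0,0,-1],[-0.572,-0.2773,0,0,0,0,-1]]]}}

```text
time_s: 1.35
ee_pos: [0.5215, 0.17, 0.2049]
eef_rot: [-3.141, -0.001, 2.783]
force: [0.1, 1.0, 0.3]
grip_width: 0.0942
grip_force: 0.0
```

```bash
python3 - <<'E'
from h import *
import time
go([.521,.17,.2],2.785)
snap('wrist','w1')
im=load('w1')['im'];P=cloud('w1');hsv=cv2.cvtColor(im,cv2.COLOR_BGR2HSV)
m=cv2.inRange(hsv,(3,150,100),(16,255,255));n,l,s,c=cv2.connectedComponentsWithStats(m)
for k in range(1,n):
    if s[k,4]>100:
        q=P[l==k];print(c[k].round(),s[k],np.percentile(q,50,0).round(4),q[:,2].max())
cv2.imwrite('pics/w1.png',cv2.resize(im,None,fx=1.4,fy=1.4,interpolation=3))
E
```

```text
shift [ 0.5 -0.2  4.9] turn [-0.0004 -0.0009 -0.0019] pos [0.5215 0.17   0.2049] rot [-3.1412e+00 -9.0000e-04  2.7831e+00] F [0.08 1.02 0.33] M [0.   0.02 0.01] t 1.35 w 0.09420517166961134
[254. 121.] [240 111  24  27 212] [0.4373 0.1759 0.016 ] 0.3853310197621874
[238. 132.] [229 116  24  27 217] [0.4429 0.1527 0.0159] 0.3853310197621874
[272. 189.] [248 168  50  41 947] [0.5181 0.1671 0.0228] 0.3853310197621874
[270. 252.] [258 237  25  32 441] [0.5953 0.1348 0.0155] 0.3853310197621874
```

View pics/w1.png

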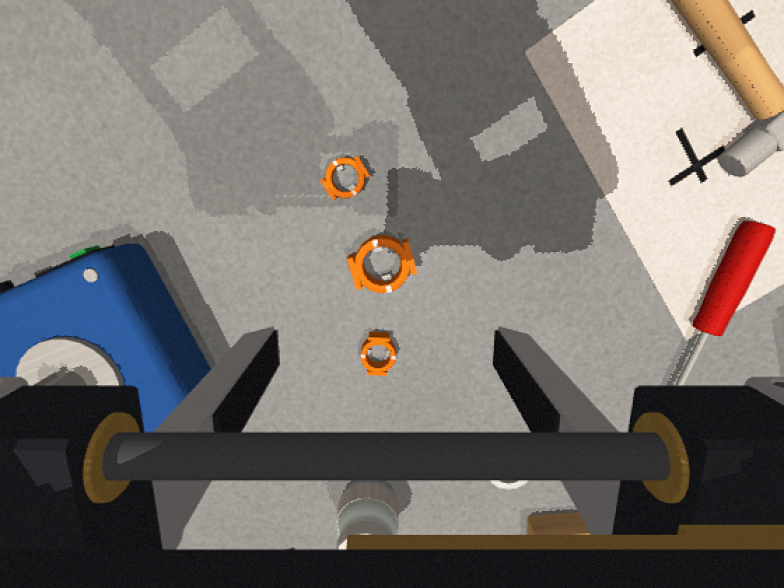

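The hub is at (380,265) in the 1.4x picture, with white dashes at (376,243) and (388,289) and ears at left and right. The copies are at (345,178) and (378,353). Now I'll fit the hub by ray-casting on its top plane.

```bash
cat >> h.py <<'E'
def ray(f,uv,zp):
    z=load(f); fx,fy,cx,cy=z['K']; C=np.linalg.inv(z['T']); uv=np.atleast_2d(uv).astype(float)
    r=np.c_[(uv[:,0]-cx)/fx,(uv[:,1]-cy)/fy,np.ones(len(uv))]@C[:3,:3].T
    return C[:3,3]+r*((zp-C[2,3])/r[:,2])[:,None]
def hubfit(f,box,zp):
    im=load(f)['im'];x0,y0,x1,y1=box;c=im[y0:y1,x0:x1];hsv=cv2.cvtColor(c,cv2.COLOR_BGR2HSV)
    w=cv2.inRange(hsv,(0,0,190),(179,70,255)); o=cv2.inRange(hsv,(3,150,100),(16,255,255))
    n,l,s,q=cv2.connectedComponentsWithStats(w)
    for k in range(1,n):
        if s[k,4]>4: print('white',s[k,4],q[k]+[x0,y0],ray(f,q[k]+[x0,y0],zp).round(4))
    return o
E
python3 - <<'E'
from h import *
o=hubfit('w1',(240,160,306,218),.022)
v,u=np.nonzero(o); P=ray('w1',np.c_[u+240,v+160],.022)[:,:2]
for a in (.0,):
    r=cv2.minAreaRect((P*1000).astype(np.float32)); print(r)
c=load('w1')['im'][160:218,240:306]
cv2.imwrite('pics/c1.png',cv2.resize(c,None,fx=10,fy=10,interpolation=3))
E
```

```text
white 12 [267.5        172.91666667] [[0.4983 0.1689 0.022 ]]
white 15 [269.6        177.86666667] [[0.5046 0.1691 0.022 ]]
white 12 [275.25       197.41666667] [[0.5289 0.1671 0.022 ]]
white 15 [277.4 206. ] [[0.5397 0.1659 0.022 ]]
((517.5794067382812, 167.50469970703125), (54.48078155517578, 48.38949203491211), 85.23085021972656)
```

View pics/c1.png

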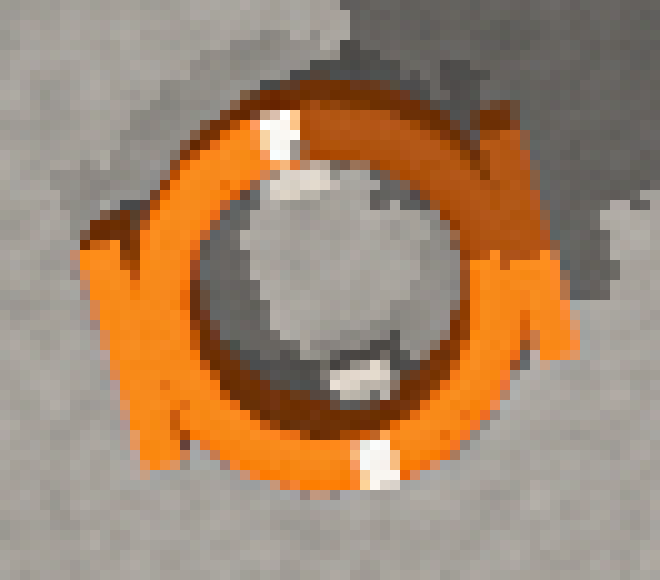

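The crop gives white dashes at (28,13.5) and (38,46) in crop pixels, and the steel tabs line up with them. That puts the hub centre near (0.519, 0.1674) with yaw about -0.078. Before grasping I'll look straight down at the spindle for its keyways.

```bash
python3 - <<'E'
from h import *
go([.588,-.086,.165],3.064)
E
```

```text
shift [-152.5 -217.2   40.1] turn [-2.000e-04 -8.000e-04 -2.795e-01] pos [0.521  0.1708 0.2051] rot [-3.1413e+00 -7.0000e-04  2.7845e+00] F [ 0.08 -0.89 -0.27] M [-0.02 -0.01 -0.07] t 1.4 w 0.09427114487555927
```

Converted, -217 mm is -0.2893, -180 mm is -0.24, -0.28 rad is -0.07.

Call:
{"api": "arm_command", "payload": {"plan": [[[-0.0333,-0.048,0,0,0,-0.0125,-1],[-0.0667,-0.096,0,0,0,-0.025,-1],[-0.1,-0.144,0,0,0,-0.0375,-1],[-0.1333,-0.192,0,0,0,-0.05,-1],[-0.1667,-0.24,0.0133,0,0,-0.0625,-1],[-0.204,-0.2893,0.0333,0,0,-0.07,-1],[-0.204,-0.2893,0.0533,0,0,-0.07,-1],[-0.204,-0.2893,0.0533,0,0,-0.07,-1],[-0.204,-0.2893,0.0533,0,0,-0.07,-1]]]}}

```text
time_s: 2.3
ee_pos: [0.5889, -0.0847, 0.166]
eef_rot: [3.141, -0.0, 3.066]
force: [-0.8, 0.0, 0.4]
grip_width: 0.0941
grip_force: 0.0
```

```bash
python3 - <<'E'
from h import *
go([.519,.1674,.1],3.064)
snap('wrist','w2')
z=load('w2');T=z['T'];K=z['K'];p=T@[.515,-.086,.108,1];print(p[:2]/p[2]*K[:2]+K[2:])
u,v=(p[:2]/p[2]*K[:2]+K[2:]).round().astype(int);print(u,v)
c=z['im'][max(v-35,0):v+35,u-45:u+45];cv2.imwrite('pics/c2.png',cv2.resize(c,None,fx=8,fy=8,interpolation=3))
E
```

```text
shift [ 88.7 246.1  66. ] turn [ 0.0002 -0.      0.0023] pos [ 0.5889 -0.0847  0.166 ] rot [ 3.1414 -0.      3.0663] F [-0.76  0.03  0.42] M [ 0.02 -0.01  0.01] t 2.3 w 0.09406574194372137
[266.18356657 125.56422519]
266 126
```

View pics/c2.png

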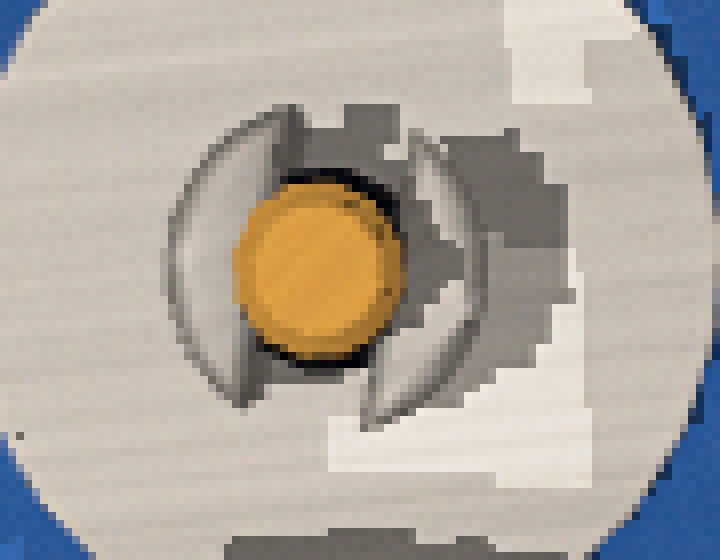

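The view shows the spindle circle centred at crop (325,267). The keyway edges run (277,115)→(240,403) on the left and (415,135)→(367,428) on the right, so the keyways lie top and bottom.

```bash
python3 - <<'E'
from h import *
f=lambda p:(np.array(p)+.5)/8-.5+[221,91]
print('ctr',ray('w2',f([325,267]),.1065))
for a,b in(([277,115],[240,403]),([415,135],[367,428])):
    A,B=ray('w2',f([a,b]),.107);d=A-B;print(A,B,np.arctan(d[1]/d[0]))
print('nose',ray('w2',f([320,268]),.123))
im=load('w2')['im'];P=cloud('w2');hsv=cv2.cvtColor(im,cv2.COLOR_BGR2HSV)
w=(abs(P[...,2]-.076)<.0035)&(hsv[...,1]<80);q=P[w];q=q[np.hypot(*(q[:,:2]-[.515,-.086]).T)<.06]
print('flange',cv2.minEnclosingCircle((q[:,:2]*1000).astype(np.float32)),np.median(q[:,2]),len(q))
g=cv2.inRange(hsv,(15,120,100),(30,255,255));b=(g>0)&(np.hypot(P[...,0]-.515,P[...,1]+.086)<.02);print('nose depth',P[b].mean(0),np.median(P[b],0))
go([.519,.1674,.1],3.064)
E
```

```text
ctr [[ 0.51355468 -0.08964251  0.1065    ]]
[ 0.49987644 -0.09283083  0.107     ] [ 0.52524803 -0.09863205  0.107     ] -0.22478608404929487
[ 0.50255503 -0.08041508  0.107     ] [ 0.52843463 -0.08694509  0.107     ] -0.24716358037136005
nose [[ 0.51374174 -0.08936484  0.123     ]]
flange ((514.166259765625, -89.74124145507812), 40.200801849365234) 0.07734502967508744 6224
nose depth [ 0.51392942 -0.0893065   0.12899337] [ 0.51404698 -0.08939203  0.12508038]
shift [ 88.9 246.1  66.4] turn [-0.      0.001   0.0026] pos [ 0.5892 -0.0847  0.1665] rot [-3.1416e+00  1.0000e-03  3.0666e+00] F [0.39 0.35 0.64] M [ 0.02 -0.03 -0.02] t 2.35 w 0.09398874744141003
```

Keyways are at about -0.236 rad world and the spindle axis is near (0.5138, -0.0894). Now to grasp the hub.

Converted, 246 mm is 0.328, 205 mm is 0.2733.

Call:
{"api": "arm_command", "payload": {"plan": [[[0.02,0.0547,0,0,0,0,-1],[0.04,0.1093,0,0,0,0,-1],[0.06,0.164,0,0,0,0,-1],[0.08,0.2187,0.02,0,0,0,-1],[0.1,0.2733,0.04,0,0,0,-1],[0.1187,0.328,0.0667,0,0,0,-1],[0.1187,0.328,0.1067,0,0,0,-1],[0.1187,0.328,0.1333,0,0,0,-1],[0.1187,0.328,0.1333,0,0,0,-1]]]}}

```text
time_s: 3.25
ee_pos: [0.5177, 0.167, 0.0642]
eef_rot: [-3.141, -0.003, 3.067]
force: [0.3, 0.2, 0.6]
grip_width: 0.0941
grip_force: 0.0
```

```bash
python3 - <<'E'
from h import *
go([.519,.1674,.004],3.064)
snap('wrist','w3');hubfit('w3',(225,170,330,270),.022)
im=load('w3')['im'];cv2.imwrite('pics/w3.png',im)
E
```

```text
shift [-1.4  0.5 60.2] turn [-0.0008 -0.0026  0.003 ] pos [0.5177 0.167  0.0642] rot [-3.1408e+00 -2.6000e-03  3.0670e+00] F [0.3  0.19 0.58] M [0.04 0.01 0.01] t 3.25 w 0.09409906280080062
white 31 [275.22580645 256.25806452] [[0.5422 0.1648 0.022 ]]
white 5 [295.2 262.6] [[0.5487 0.1799 0.022 ]]
```

View pics/w3.png

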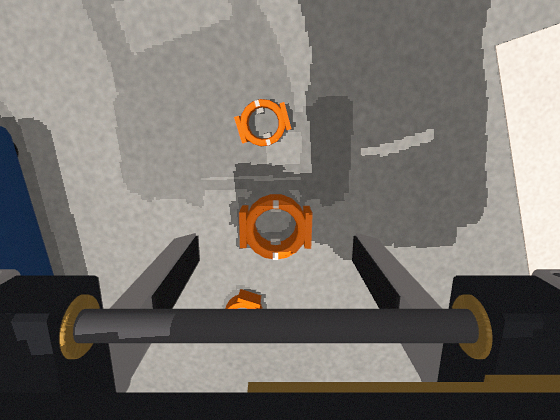

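The hub sits squarely between the fingers, with dashes at (276,205) and (275,256), and nothing is in the fingers' way. I'll compute its centre.

```bash
python3 - <<'E'
from h import *
P=ray('w3',[[276,204.8],[275.2,256.2]],.022);print(P,P.mean(0),np.linalg.norm(P[0]-P[1]),np.arctan2(*(P[1]-P[0])[1::-1]))
o=hubfit('w3',(225,180,330,268),.022);v,u=np.nonzero(o);print(cv2.minAreaRect((ray('w3',np.c_[u+225,v+180],.022)[:,:2]*1000).astype(np.float32)))
go([*P.mean(0)[:2],.004],3.064)
E
```

```text
[[0.50147491 0.16849032 0.022     ]
 [0.54216133 0.16482333 0.022     ]] [0.52181812 0.16665683 0.022     ] 0.04085133547265346 -0.08988532249577304
white 31 [275.22580645 256.25806452] [[0.5422 0.1648 0.022 ]]
white 5 [295.2 262.6] [[0.5487 0.1799 0.022 ]]
((518.4707641601562, 166.50567626953125), (54.59674835205078, 50.49147033691406), 85.6894302368164)
shift [-3.2  0.1 61.9] turn [-0.0001 -0.0005  0.0023] pos [0.5187 0.1668 0.0659] rot [-3.1415e+00 -5.0000e-04  3.0663e+00] F [ 0.37 -0.28 -0.27] M [0.03 0.04 0.04] t 3.3 w 0.09388662194309054
```

Converted, 62 mm is 0.0827, 57 mm is 0.076, 0.006 rad is 0.0015.

Call:
{"api": "arm_command", "payload": {"plan": [[[-0.0027,0,0.0333,0,0,0.0015,-1],[-0.0027,0,0.06,0,0,0.0015,-1],[-0.0027,0,0.076,0,0,0.0015,-1],[-0.0027,0,0.0827,0,0,0.0015,-1],[-0.0027,0,0.0827,0,0,0.0015,-1]]]}}

```text
time_s: 3.8
ee_pos: [0.5214, 0.1659, 0.004]
eef_rot: [3.141, 0.0, 3.059]
force: [0.5, 0.3, 0.2]
grip_width: 0.0937
grip_force: 0.0
```

Call:
{"api": "arm_command", "payload": {"plan": [[[0,0,0,0,0,0,0.5],[0,0,0,0,0,0,0.5],[0,0,0,0,0,0,1],[0,0,0,0,0,0,1],[0,0,0,0,0,0,1],[0,0,0,0,0,0,1],[0,0,0,0,0,0,1],[0,0,0,0,0,0,1]]], "squeeze": 20}}

```text
time_s: 4.6
ee_pos: [0.5212, 0.1659, 0.0035]
eef_rot: [3.141, 0.0, 3.059]
force: [-1.6, 0.9, 2.2]
grip_width: 0.0539
grip_force: 20.0
```

Converted, -170 mm is -0.2267, -160 mm is -0.2133.

Call:
{"api": "arm_command", "payload": {"plan": [[[0,0,-0.0267,0,0,0,1],[0,0,-0.0667,0,0,0,1],[0,0,-0.12,0,0,0,1],[0,0,-0.1733,0,0,0,1],[0,0,-0.2133,0,0,0,1],[0,0,-0.2267,0,0,0,1],[0,0,-0.2267,0,0,0,1],[0,0,-0.2267,0,0,0,1]]]}}

```text
time_s: 5.4
ee_pos: [0.5205, 0.1656, 0.1715]
eef_rot: [-3.141, -0.002, 3.059]
force: [0.3, 0.2, -2.5]
grip_width: 0.0537
grip_force: 20.0
```

```bash
python3 - <<'E'
from h import *
o=ctrl.get_obs();snap('wrist','w4');zp=o['ee_pos'][2]+.0185
hubfit('w4',(200,200,350,300),zp)
cv2.imwrite('pics/c4.png',cv2.resize(load('w4')['im'][180:310,190:360],None,fx=4,fy=4,interpolation=3))
print(zp,ray('w4',[[275,240]],zp)); go([.5138,-.0894,.17],2.906)
E
```

```text
white 10 [261.  261.5] [[0.5194 0.1575 0.19  ]]
white 8 [264.625 266.25 ] [[0.5224 0.1593 0.19  ]]
0.1900094275069934 [[0.50737666 0.16637172 0.19000943]]
shift [ -14.5 -254.7    1.6] turn [-0.0013 -0.0029  0.1528] pos [0.5204 0.1656 0.1713] rot [-3.1406e+00 -3.0000e-03  3.0588e+00] F [ 0.3   0.82 -1.73] M [-0.    0.03 -0.03] t 5.45 w 0.0541349411632011
```

View pics/c4.png

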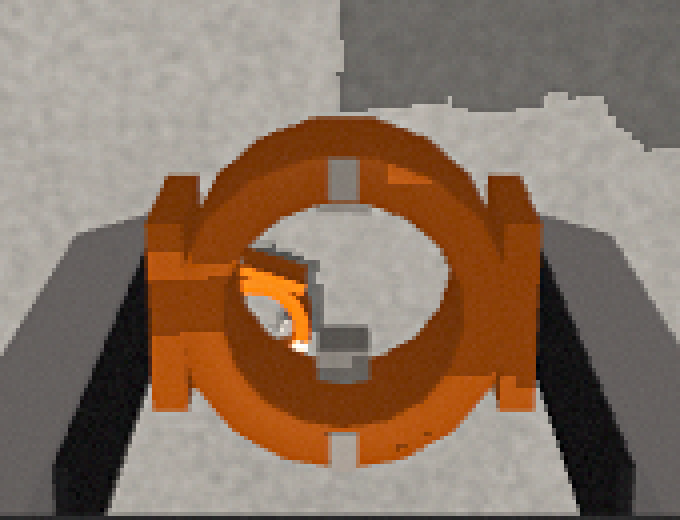

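The held hub shows its dashes at crop (344,180) and (344,450) and sits square in the grip. I'll compute its offset in the tool frame.

```bash
python3 - <<'E'
from h import *
f=lambda p:(np.array(p)+.5)/4-.5+[190,180]
pos=np.array([.5204,.1656,.1713]);R=Ro.from_euler('xyz',[np.pi,0,3.059])
P=ray('w4',f([[344,180],[344,450]]),.1893);print(P,np.linalg.norm(P[0]-P[1]));off=R.inv().apply(P.mean(0)-pos);print('hub in tool',off)
# spindle in tool frame as seen in w2, relative to its pose
pos2=np.array([.5889,-.0847,.166]);S=np.array([.5138,-.0894,.108]);print('spindle in tool2',Ro.from_euler('xyz',[np.pi,0,3.066]).inv().apply(S-pos2))
off[2]=0
G=Ro.from_euler('xyz',[np.pi,0,2.906]);t=S-G.apply(off);print(t);go([t[0],t[1],.1715],2.906)
E
```

```text
[[0.49883395 0.16742252 0.1893    ]
 [0.53938072 0.1640657  0.1893    ]] 0.04068547955602456
hub in tool [ 1.30014617e-03  3.69762752e-05 -1.80000000e-02]
spindle in tool2 [ 0.07453058 -0.01035818  0.058     ]
[ 0.5150556  -0.08973943  0.108     ]
shift [-1.580e+01 -2.549e+02  1.000e-01] turn [-0.0013 -0.0029  0.1528] pos [0.5204 0.1656 0.1713] rot [-3.1406e+00 -3.0000e-03  3.0588e+00] F [ 0.3   0.82 -1.73] M [-0.    0.03 -0.03] t 5.45 w 0.0541349411632011
```

Converted, -255 mm is -0.34, -245 mm is -0.3267, 0.153 rad is 0.0383.

Call:
{"api": "arm_command", "payload": {"plan": [[[-0.0027,-0.0333,0,0,0,0.005,1],[-0.0053,-0.08,0,0,0,0.01,1],[-0.008,-0.1333,0,0,0,0.0175,1],[-0.0107,-0.1867,0,0,0,0.025,1],[-0.0147,-0.24,0,0,0,0.0325,1],[-0.0187,-0.2933,0,0,0,0.0383,1],[-0.0213,-0.3267,0,0,0,0.0383,1],[-0.0213,-0.34,0,0,0,0.0383,1],[-0.0213,-0.34,0,0,0,0.0383,1],[-0.0213,-0.34,0,0,0,0.0383,1]]]}}

```text
time_s: 6.45
ee_pos: [0.5158, -0.0888, 0.1727]
eef_rot: [3.141, -0.001, 2.906]
force: [-0.1, 0.6, -2.3]
grip_width: 0.0541
grip_force: 20.0
```

```bash
python3 - <<'E'
from h import *
go([.5148,-.0895,.116],2.906)
snap('wrist','w5')
cv2.imwrite('pics/c5.png',cv2.resize(load('w5')['im'][180:310,190:360],None,fx=4,fy=4,interpolation=3))
go([.5148,-.0895,.116],2.906)
E
```

```text
shift [ 0.8 -1.  56.7] turn [ 0.0003 -0.0012  0.0002] pos [ 0.5158 -0.0888  0.1727] rot [ 3.1413e+00 -1.2000e-03  2.9062e+00] F [-0.15  0.63 -2.33] M [ 0.02 -0.04 -0.03] t 6.45 w 0.05413581557547748
shift [ 0.8 -1.2 57. ] turn [ 0.0002 -0.0008  0.0008] pos [ 0.5159 -0.0885  0.173 ] rot [ 3.1414e+00 -8.0000e-04  2.9068e+00] F [-0.44  1.21 -1.43] M [-0.04  0.02 -0.01] t 6.5 w 0.053962817936174884
```

View pics/c5.png

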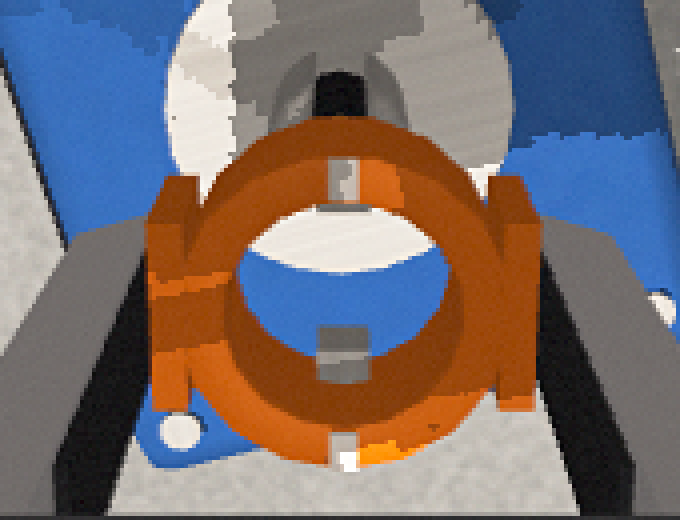

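Looking through the held hub, the flange is centred at crop x≈340, the keyway at x 316–365 and vertical, and the hub at x=344. The yaw matches, and the roughly 1.2 mm side correction agrees with the numbers. I'll lower over the nose, to just above the shoulder.

Call:
{"api": "arm_command", "payload": {"plan": [[[0.0013,-0.0016,0.0133,0,0,0,1],[0.0013,-0.0016,0.0333,0,0,0,1],[0.0013,-0.0016,0.0507,0,0,0,1],[0.0013,-0.0016,0.0587,0,0,0,1],[0.0013,-0.0016,0.0653,0,0,0,1],[0.0013,-0.0016,0.0707,0,0,0,1],[0.0013,-0.0016,0.0747,0,0,0,1],[0.0013,-0.0016,0.076,0,0,0,1],[0.0013,-0.0016,0.076,0,0,0,1],[0.0013,-0.0016,0.076,0,0,0,1]]]}}

```text
time_s: 7.5
ee_pos: [0.5149, -0.0907, 0.1167]
eef_rot: [-3.142, 0.0, 2.906]
force: [0.5, -0.0, -2.1]
grip_width: 0.054
grip_force: 20.0
```

```bash
python3 - <<'E'
from h import *
go([.5148,-.0895,.0795],2.906)
E
```

```text
shift [ 0.3  1.1 37.2] turn [-0.      0.0004 -0.0003] pos [ 0.5149 -0.0907  0.1167] rot [-3.1416e+00  4.0000e-04  2.9057e+00] F [ 0.51 -0.   -2.12] M [-0.    0.04  0.02] t 7.5 w 0.054006455108367483
```

Call:
{"api": "arm_command", "payload": {"plan": [[[0,0.0007,0.0027,0,0,0,1],[0,0.0007,0.004,0,0,0,1],[0,0.0007,0.0053,0,0,0,1],[0,0.0007,0.0067,0,0,0,1],[0,0.0007,0.0073,0,0,0,1],[0,0.0007,0.008,0,0,0,1],[0,0.0007,0.008,0,0,0,1]]]}}

```text
time_s: 8.2
ee_pos: [0.5148, -0.0901, 0.1104]
eef_rot: [-3.142, -0.0, 2.906]
force: [-0.4, 0.1, -0.6]
grip_width: 0.0536
grip_force: 20.0
```

Converted, 1 mm is 0.0013, 0.5 mm is 0.0007.

Call:
{"api": "arm_command", "payload": {"plan": [[[0,0,0.0007,0,0,0,1],[0,0,0.0013,0,0,0,1],[0,0,0.0013,0,0,0,1]]]}}

```text
time_s: 8.5
ee_pos: [0.5148, -0.0901, 0.1094]
eef_rot: [-3.142, -0.0, 2.906]
force: [0.0, -0.0, -1.9]
grip_width: 0.0537
grip_force: 20.0
```

Converted, 2 mm is 0.0027, 1.5 mm is 0.002.

Call:
{"api": "arm_command", "payload": {"plan": [[[0,0,0.0007,0,0,0,1],[0,0,0.0013,0,0,0,1],[0,0,0.002,0,0,0,1],[0,0,0.0027,0,0,0,1],[0,0,0.0027,0,0,0,1]]]}}

```text
time_s: 9.0
ee_pos: [0.5148, -0.0901, 0.1074]
eef_rot: [3.142, -0.0, 2.906]
force: [0.6, 0.1, -2.0]
grip_width: 0.0536
grip_force: 20.0
```

Converted, 2 mm is 0.0027, 1.5 mm is 0.002.

Call:
{"api": "arm_command", "payload": {"plan": [[[0,0,0.0007,0,0,0,1],[0,0,0.0013,0,0,0,1],[0,0,0.002,0,0,0,1],[0,0,0.0027,0,0,0,1],[0,0,0.0027,0,0,0,1]]]}}

```text
time_s: 9.5
ee_pos: [0.5148, -0.0901, 0.1054]
eef_rot: [-3.142, -0.0, 2.906]
force: [0.1, -0.7, -2.2]
grip_width: 0.0539
grip_force: 20.0
```

The tabs have dropped in with no contact force: the underside is about 6 mm below the shoulder. I'll keep lowering gently.

Converted, 6 mm is 0.008, 5 mm is 0.0067.

Call:
{"api": "arm_command", "payload": {"plan": [[[0,0,0.0013,0,0,0,1],[0,0,0.0027,0,0,0,1],[0,0,0.004,0,0,0,1],[0,0,0.0053,0,0,0,1],[0,0,0.0067,0,0,0,1],[0,0,0.008,0,0,0,1],[0,0,0.008,0,0,0,1]]]}}

```text
time_s: 10.2
ee_pos: [0.5148, -0.0901, 0.0993]
eef_rot: [-3.142, -0.0, 2.906]
force: [0.1, 0.9, -2.0]
grip_width: 0.0537
grip_force: 20.0
```

Converted, 6 mm is 0.008, 5 mm is 0.0067.

Call:
{"api": "arm_command", "payload": {"plan": [[[0,0,0.0013,0,0,0,1],[0,0,0.0027,0,0,0,1],[0,0,0.004,0,0,0,1],[0,0,0.0053,0,0,0,1],[0,0,0.0067,0,0,0,1],[0,0,0.008,0,0,0,1],[0,0,0.008,0,0,0,1]]]}}

```text
time_s: 10.9
ee_pos: [0.5148, -0.0901, 0.0933]
eef_rot: [3.142, -0.0, 2.906]
force: [0.8, 1.0, -2.2]
grip_width: 0.0539
grip_force: 20.0
```

Converted, 6 mm is 0.008, 5 mm is 0.0067.

Call:
{"api": "arm_command", "payload": {"plan": [[[0,0,0.0013,0,0,0,1],[0,0,0.0027,0,0,0,1],[0,0,0.004,0,0,0,1],[0,0,0.0053,0,0,0,1],[0,0,0.0067,0,0,0,1],[0,0,0.008,0,0,0,1],[0,0,0.008,0,0,0,1]]]}}

```text
time_s: 11.6
ee_pos: [0.5148, -0.0901, 0.0873]
eef_rot: [-3.142, -0.0, 2.906]
force: [-0.5, -0.4, -1.6]
grip_width: 0.0542
grip_force: 20.0
```

Converted, 6 mm is 0.008, 5 mm is 0.0067.

Call:
{"api": "arm_command", "payload": {"plan": [[[0,0,0.0013,0,0,0,1],[0,0,0.0027,0,0,0,1],[0,0,0.004,0,0,0,1],[0,0,0.0053,0,0,0,1],[0,0,0.0067,0,0,0,1],[0,0,0.008,0,0,0,1],[0,0,0.008,0,0,0,1]]]}}

```text
time_s: 12.3
ee_pos: [0.5148, -0.0901, 0.0813]
eef_rot: [-3.142, -0.0, 2.906]
force: [0.1, -0.5, -1.9]
grip_width: 0.0538
grip_force: 20.0
```

Converted, 1 mm is 0.0013, 0.6 mm is 0.0008.

Call:
{"api": "arm_command", "payload": {"plan": [[[0,0,0.0004,0,0,0,1],[0,0,0.0008,0,0,0,1],[0,0,0.0013,0,0,0,1],[0,0,0.0013,0,0,0,1]]]}}

```text
time_s: 12.7
ee_pos: [0.5148, -0.0901, 0.0804]
eef_rot: [-3.142, -0.0, 2.906]
force: [-0.1, 0.6, -2.5]
grip_width: 0.0541
grip_force: 20.0
```

Converted, 0.5 mm is 0.0007, 0.2 mm is 0.0003.

Call:
{"api": "arm_command", "payload": {"plan": [[[0,0,0.0003,0,0,0,1],[0,0,0.0007,0,0,0,1],[0,0,0.0007,0,0,0,1]]]}}

```text
time_s: 13.0
ee_pos: [0.5148, -0.0901, 0.0799]
eef_rot: [-3.142, -0.0, 2.906]
force: [-0.0, -0.4, -1.4]
grip_width: 0.054
grip_force: 20.0
```

Converted, 0.4 mm is 0.0005, 0.2 mm is 0.0003.

Call:
{"api": "arm_command", "payload": {"plan": [[[0,0,0.0003,0,0,0,1],[0,0,0.0005,0,0,0,1],[0,0,0.0005,0,0,0,1]]]}}

```text
time_s: 13.3
ee_pos: [0.5149, -0.0901, 0.0796]
eef_rot: [3.142, 0.0, 2.906]
force: [-0.2, 0.5, -1.6]
grip_width: 0.0539
grip_force: 20.0
```

Converted, 0.4 mm is 0.0005, 0.2 mm is 0.0003.

Call:
{"api": "arm_command", "payload": {"plan": [[[0,0,0.0003,0,0,0,1],[0,0,0.0005,0,0,0,1],[0,0,0.0005,0,0,0,1]]]}}

```text
time_s: 13.6
ee_pos: [0.5149, -0.0901, 0.0795]
eef_rot: [-3.142, 0.0, 2.906]
force: [-2.6, 0.6, 3.7]
grip_width: 0.0538
grip_force: 20.0
```

Flange contact at 3.7 N, at the expected height. Releasing and backing straight up.

Call:
{"api": "arm_command", "payload": {"plan": [[[0,0,0,0,0,0,-0.3],[0,0,0,0,0,0,-0.6],[0,0,0,0,0,0,-1],[0,0,0,0,0,0,-1],[0,0,0,0,0,0,-1],[0,0,0,0,0,0,-1]]]}}

```text
time_s: 14.2
ee_pos: [0.5149, -0.0901, 0.0791]
eef_rot: [3.142, -0.0, 2.906]
force: [-0.7, -1.1, -0.1]
grip_width: 0.0932
grip_force: 0.0
```

Converted, -110 mm is -0.1467, -90 mm is -0.12.

Call:
{"api": "arm_command", "payload": {"plan": [[[0,0,-0.0067,0,0,0,-1],[0,0,-0.0267,0,0,0,-1],[0,0,-0.0667,0,0,0,-1],[0,0,-0.12,0,0,0,-1],[-0.04,0,-0.1467,0,0,0,-1],[-0.0667,0,-0.1467,0,0,0,-1],[-0.0933,0,-0.1467,0,0,0,-1],[-0.0933,0,-0.1467,0,0,0,-1],[-0.0933,0,-0.1467,0,0,0,-1]]]}}

```text
time_s: 15.1
ee_pos: [0.5826, -0.1064, 0.189]
eef_rot: [-3.142, -0.001, 2.906]
force: [-0.7, -0.7, -0.1]
grip_width: 0.0942
grip_force: 0.0
```

```bash
python3 - <<'E'
from h import *
go([0.5,0,.2],2.9);snap('wrist','w6');P=cloud('w6');im=load('w6')['im']
hsv=cv2.cvtColor(im,cv2.COLOR_BGR2HSV);m=cv2.inRange(hsv,(3,150,60),(16,255,255))>0
r=np.hypot(P[...,0]-.5138,P[...,1]+.0894)
q=P[m&(r<.04)&(P[...,2]>.08)];h,e=np.histogram(q[:,2],np.arange(.08,.13,.002));print(dict(zip(e.round(3),h)))
t=q[q[:,2]>np.median(q[:,2])-.004];A=np.c_[t[:,:2]-[.514,-.089],np.ones(len(t))];print('plane tilt/z',np.linalg.lstsq(A,t[:,2],rcond=None)[0])
cv2.imwrite('pics/c6.png',cv2.resize(im[60:200,175:355],None,fx=4,fy=4,interpolation=3))
E
```

```text
shift [105.1  84.1 -11. ] turn [-0.     -0.0007  0.0058] pos [ 0.5826 -0.1064  0.189 ] rot [-3.1416e+00 -7.0000e-04  2.9058e+00] F [-0.67 -0.71 -0.14] M [ 0.02 -0.02 -0.05] t 15.1 w 0.09422917511356756
{np.float64(0.08): np.int64(3), np.float64(0.082): np.int64(1), np.float64(0.084): np.int64(4), np.float64(0.086): np.int64(22), np.float64(0.088): np.int64(14), np.float64(0.09): np.int64(12), np.float64(0.092): np.int64(9), np.float64(0.094): np.int64(16), np.float64(0.096): np.int64(227), np.float64(0.098): np.int64(1274), np.float64(0.1): np.int64(110), np.float64(0.102): np.int64(0), np.float64(0.104): np.int64(0), np.float64(0.106): np.int64(6), np.float64(0.108): np.int64(0), np.float64(0.11): np.int64(0), np.float64(0.112): np.int64(0), np.float64(0.114): np.int64(0), np.float64(0.116): np.int64(0), np.float64(0.118): np.int64(0), np.float64(0.12): np.int64(0), np.float64(0.122): np.int64(2), np.float64(0.124): np.int64(1), np.float64(0.126): np.int64(0)}
plane tilt/z [-0.01949054  0.00572329  0.10089736]
```

View pics/c6.png

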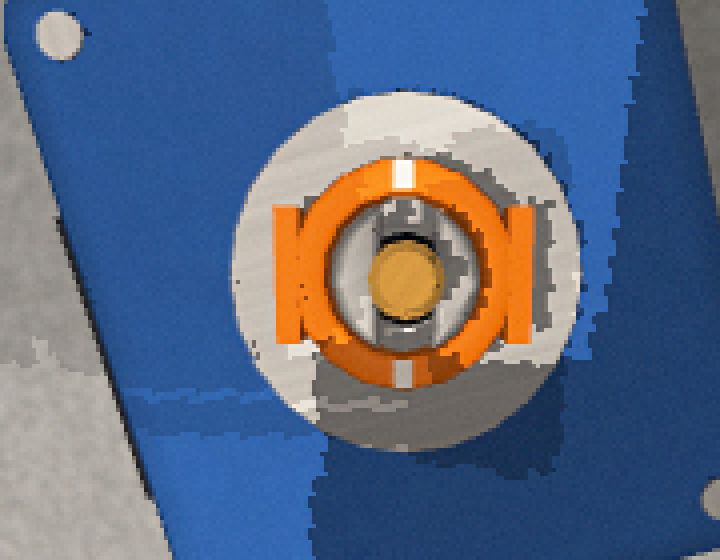

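The hub is level around the spindle at crop (404,273), with its dashes in line with the keyways. Its top is near z 0.099, against 0.098 expected when home. The fingers are clear, so I'm handing in.

```bash
python3 -c "
from station import ctrl
print(ctrl.hand_in())"
```

```text
the job is handed in; nothing more can be done
None
```

The hub is seated flat on the flange with its tabs in the keyways, released with the arm clear, and the job is handed in at about 15 s; it lined up by sight, so no turning was needed, and hand-in returned no verdict.

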